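# Snap the sprung dust cap into the inspection lens

### The job

Put the orange dust cap on the upright inspection lens: pinch its two white tabs together to pick it up, fit it into the lens mouth and press it gently down on the sprung seal (never with more than 25 N), then let the tabs spring out under the rim so that it stays latched on its own. The rim stands at a different height each time. Leave the round tin, the ring clamp and the screw clamp where they are.

Things in the scene. Friction and masses are not known exactly. Their poses are not given: they have to be found in the camera images.
- cap_grip (a point): dust cap, orange with two upright white finger tabs, 37 mm high, 45 to 90 g, lying plug down. Point on its axis, 27 mm above its underside, half-way up the tabs; z up out of the cap, y = line along which the tabs are pinched. Tabs: 16 to 37 mm above the underside, 22 mm wide along x, 35 mm over their outer faces when free, 25 mm when fully pinched against their stops
- cap_foot (a point): centre of the cap's underside. Black plug 59 mm across, 11.5 mm deep, slightly tapered at its foot; above it the orange flange, 76 mm across, 11.5 to 14.5 mm above the underside (keep fingertips above it). Between the tabs a black block, 22 x 13 mm, top 34.5 mm above the underside, where shut fingertips can press. Axes as cap_grip
- lens_stand: inspection lens in its stand, fixed, mouth up, round about z: foot 120 mm across, grey clamp sleeve 94 mm across and 64 mm high with a small thumbscrew, aluminium draw tube 84 mm across ending in a steel rim. Origin on the lens axis at the bench surface, z up. The tube's height is not measured: the rim's top stands anywhere from 90 to 105 mm above the bench, to be found by touch
- lens_axis (a point): point on the lens axis at the sleeve's top, 64 mm above the bench. Mouth above it: hard steel lip, 62 mm inside diameter, 4 mm thick, undercut 72 mm across below. The plug has 1.5 mm to spare all round, any turn about z. With the flange's underside 6 mm above the rim the plug meets the sprung seal; at 3 mm or less the teeth are below the lip; at 0 the flange meets the rim
- seal (a joint): how far the sprung seal ring inside the lens mouth (black, 56 mm across, 5.5 mm below the rim when free) is pressed down, m: 0 free, about 0.003 with the cap latched, 0.006 with the flange on the hard rim; it resists with 2.7 N at first, 8 N latched and 13.5 N with the flange on the rim: 10 to 12 N is the right push
- tab_a (a joint): how far the tab on the cap's +y side is pinched in, m: 0 sprung fully out, 0.005 fully pinched; its spring pushes out with 5 N at 0, 10 N fully pinched. It carries a square tooth, 12 mm wide, 1.5 to 4.5 mm above the cap's underside, reaching 34 mm from the axis when out and 29 mm when pinched: it enters the mouth only pinched and latches under the lip
- tab_b (a joint): the same for the tab on the cap's -y side
- solder_tin: bystander: white round tin, 49 mm across, 20 mm high; origin at the centre of its underside
- ring_clamp: bystander: wooden ring clamp lying down, 32x104x30 mm; origin at the centre of its underside
- screw_clamp: bystander: small wooden two-jaw clamp, 41x85x30 mm; origin at the centre of its underside
Things that resemble listed ones, but are neither listed nor needed, are in the scene too. Several things look just like the part that bears cap_grip: the one meant starts farthest to the robot's right.

How it is judged:
By the outcome, as a careful person would: the job done as asked, in the order asked, and still so for the second after the job is handed in, with the robot touching nothing.
It also fails if it takes over 51 s, if anything falls off the work surface, if the arm or the gripper's body presses on something with over 40 N, if the wrist force passes 120 N, or if a joint passes its speed limit or range.

### The arm

A 6-joint arm with a two-finger parallel gripper is mounted at the origin on a cart in front of the work surface, level with it; the furniture and walls round the work are solid. World frame = base frame: x ahead of the robot, y to its left, z up, the work surface at z = 0. Lengths are in mm, angles in rad, forces in N, time in s.
With the tool pointing down it reaches from about 275 to 750 mm from the base axis. Payload 10.2 kg.
Tool frame: the origin (TCP) lies midway between the tips of the shut fingers; the grasp point (between the pads) lies 19 mm behind it (ctrl.pinch_z is the distance from the TCP to the grasp point, in mm); x points along the fingers, z is the direction in which the jaws open and shut, and the axes are right-handed (so a half turn about x gives the same grasp; the last joint's range is limited). The gripper opens to 85 mm and grips with 20 to 120 N. Pads are 22 mm wide; open, the fingers measure 114 mm over their backs; the gripper's body (76 mm by 85 mm) begins 54 mm behind the grasp point. The pads swing forward as they close: fully open they stand 13 mm farther back than shut.
Start: joints at [-1.372, 0.313, 1.498, -0, 1.331, -0.223], TCP at [214.925, -478.997, 231.294] pointing down, gripper open.
Joint ranges: [-2.94, 2.94], [-0.97, 2.17], [0.19, 2.56], [-1.23, 4.37], [0.02, 3.11], [-2.88, 2.88]. Speed limits (rad/s): [2.39, 2.39, 3.01, 3.14, 3.14, 3.14].

### API

Orientations are given as a unit quaternion [w, x, y, z].
In Python, from rig import ctrl, capture, workorder, nets gives the robot as it stands. The module is installed in compiled form; this text tells all that it offers.
- The arm moves only by the tool send_rows, never from a script. Its argument "rows" is text: rows parted by semicolons, each of 5 numbers parted by spaces: the opening, from 0 (shut) to 1 (fully open), then the shift along the tool's x, y, z in cm, then the turn about the tool's x in units of 5 degrees (1.0 is 5 degrees). In form: grip x y z yaw; .... A call has 1 to 12 rows; each row is the pose to reach, as a shift and turn from the pose commanded when the call began, along the tool's axes at that moment; what a row does not reach only later rows make up. A row lasts 1/10 s, in which the tool goes at most 50 mm and 8.59 degrees, less where a joint would pass 70% of its speed; a pose out of reach is approached as far as the arm can. A call with a gripper value outside its range is refused whole. The fingers move at their own pace and stop on an object; "grip_force" is the grip in N (left out, the last holds). Time passes only in rows, so rows that repeat a pose let the fingers close. It gives the time, the measured TCP pose, the force and the opening at its end, in the units of the state.
- ctrl.sense(): the state, without advancing time (a new reading comes with each control period).
- capture(name): name is "side" or "top" or "wrist"; returns a dict with "pixels" (384x512x3 uint8, red, green, blue), "intrinsics" (3x3 intrinsics, pixels), "dist" ([k1, k2, p1, p2, k3] as OpenCV has them; the pictures are not rectified), "view" (4x4, takes a point from world to camera coordinates); the wrist camera has in their place "mount" (4x4, takes a point from camera to tool coordinates, whose origin is the TCP and whose axes are the tool frame's). Camera axes: x right, y down, z forward; pixel columns grow to the right and rows downward; lengths in mm; the calibration is good to about 2 mm. A picture is of the moment at which its call begins: read the wrist's pose just before it. There is no depth.
- workorder.finish_job(): hands the job in, once; it reports no verdict.
Trained networks look in a picture, given as the dict that the camera call returned (one of the last four; its "shot" number tells which), for a name from the list of things; names that differ only in an ending like _2 or _b are one class to them, and where a whole thing is asked for, a point or a joint stands for the part that bears it (a point fixed in the world has none). Each returns a list of dicts, best first, with "confidence" (0 to 1); they miss things now and then, are a little off and sometimes report something else, mostly with a low value. They report only what shows in the picture. A call takes as long as a camera call. They do not tell look-alikes from the thing itself.
- nets.boxes_of(picture, target): "location" ([x, y, z] in mm, in world coordinates, good to about 4 mm: the middle of the surface that is visible of it).
- nets.spot_point(picture, target): "location" ([x, y, z] in mm, in world coordinates, good to about 4 mm: a listed point, or the origin of a listed thing).
The state is a dict: "time_s": time; "joints": joint angles; "dq": joint speeds; "tau": joint torques, N m; "eef_pos": TCP position; "ee_rot": TCP orientation; "force": force on the tool from outside, world axes, zero at the start; "wrist_torque": the same for the moment, N m; "grip_width": opening from 0.0 (shut) to 1.0 (fully open).
Only numpy, scipy, OpenCV 4.12 (cv2) and the standard library are available. Lean on these libraries where they do the work, as an engineer would, in place of code of your own. Each camera call takes 0.05 s, during which the arm holds its last target.

## Working session

There is one attempt and no reset: what is moved stays moved. The work goes in short steps, Python scripts to look and compute and a tool call to move; the robot and the scene stay as the last step left them, time stands still between calls to the robot, and variables do not carry over. Pictures are saved under pics/ and viewed, and the job is handed in when it is done.

Besides the shell and the picture viewer there is one more tool, called after "Call:" as name(argument=value, ...) on one line, values as JSON. send_rows: Moves the arm, as the interface text tells. Its arguments: {"type":"object","properties":{"rows":{"type":"string"},"grip_force":{"type":"number"}},"required":["rows"]}

```bash
mkdir -p pics; ls
cat > h.py <<'E'
import numpy as np,cv2
from rig import ctrl,capture,workorder,nets
from scipy.spatial.transform import Rotation as R
def save(p,n): cv2.imwrite('pics/'+n+'.png',cv2.cvtColor(p['pixels'],cv2.COLOR_RGB2BGR))
def T(s):
    M=np.eye(4);w,x,y,z=s['ee_rot'];M[:3,:3]=R.from_quat([x,y,z,w]).as_matrix();M[:3,3]=s['eef_pos'];return M
def view(p,s=None):
    return np.array(p['view']) if 'view' in p else np.linalg.inv(T(s)@np.array(p['mount']))
def proj(p,pts,s=None):
    V=view(p,s);return cv2.projectPoints(np.array(pts,float).reshape(-1,3),cv2.Rodrigues(V[:3,:3])[0],V[:3,3],np.array(p['intrinsics']),np.array(p['dist']))[0].reshape(-1,2)
def ray(p,uv,z,s=None):
    V=np.linalg.inv(view(p,s));q=cv2.undistortPoints(np.array(uv,float).reshape(-1,1,2),np.array(p['intrinsics']),np.array(p['dist'])).reshape(-1,2)
    d=np.c_[q,np.ones(len(q))]@V[:3,:3].T;o=V[:3,3];return o+d*((z-o[2])/d[:,2])[:,None]
E
python3 - <<'E'
from h import *
s=ctrl.sense();print(s['eef_pos'],s['ee_rot'],s['force'],s['time_s'],ctrl.pinch_z);print(T(s)[:3,:3].round(3))
for n in ['top','side','wrist']:
    p=capture(n);save(p,n+'0')
    for t in ['cap_grip','cap_foot','lens_stand','lens_axis','solder_tin','ring_clamp','screw_clamp']:
        for d in nets.spot_point(p,t)[:4]:
            print(n,t,round(d['confidence'],2),np.round(d['location']),proj(p,d['location'],s).round()[0])
E
```

```text
pics
[ 214.87977775 -478.73483646  230.75563382] [ 0.5932758   0.38455854  0.59391185 -0.38393655] [ 0.15617955  0.55661606 -0.14703947] 0.0 18.700000000000003
[[-0.     0.912  0.409]
 [ 0.001  0.409 -0.912]
 [-1.     0.    -0.001]]
top cap_grip 0.89 [ 602. -138.   27.] [325. 176.]
top cap_grip 0.64 [ 361. -133.   27.] [324. 264.]
top cap_foot 0.96 [ 599. -136.    0.] [322. 179.]
top cap_foot 0.95 [ 360. -131.    0.] [321. 264.]
top cap_foot 0.87 [ 475. -212.    3.] [350. 222.]
top cap_foot 0.68 [526. 136.  -0.] [226. 203.]
top lens_stand 0.71 [525. 136.  -1.] [226. 203.]
top lens_axis 0.93 [527. 132.  61.] [225. 199.]
top solder_tin 0.7 [428. -32.   0.] [285. 238.]
top ring_clamp 0.66 [688. -12.   2.] [279. 147.]
top ring_clamp 0.59 [430. -33.   0.] [286. 237.]
top screw_clamp 0.63 [437. 330.   1.] [157. 233.]
side cap_grip 0.94 [ 358. -136.   26.] [341. 194.]
side cap_grip 0.71 [ 477. -214.   29.] [301. 173.]
side cap_grip 0.55 [ 601. -136.   32.] [251. 178.]
side cap_foot 0.9 [ 599. -141.    0.] [252. 187.]
side cap_foot 0.87 [ 482. -210.    3.] [299. 181.]
side cap_foot 0.73 [ 363. -135.    1.] [337. 202.]
side lens_stand 0.62 [528. 138.   2.] [246. 251.]
side lens_axis 0.98 [528. 138.  65.] [246. 226.]
side lens_axis 0.64 [436. 334.   2.] [261. 329.]
side solder_tin 0.83 [430. -27.   5.] [305. 217.]
side ring_clamp 0.63 [687. -13.   1.] [205. 204.]
side screw_clamp 0.78 [440. 334.  -0.] [259. 329.]
side screw_clamp 0.67 [ 481. -211.    3.] [299. 181.]
```

View pics/top0.png

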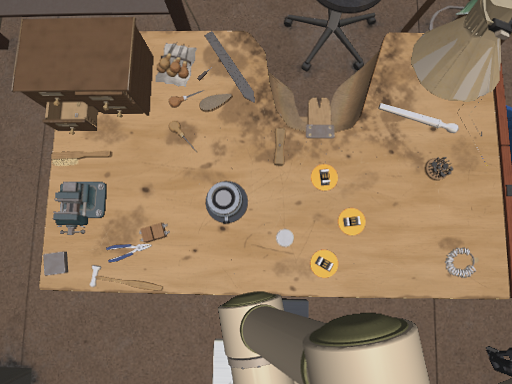

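View pics/side0.png

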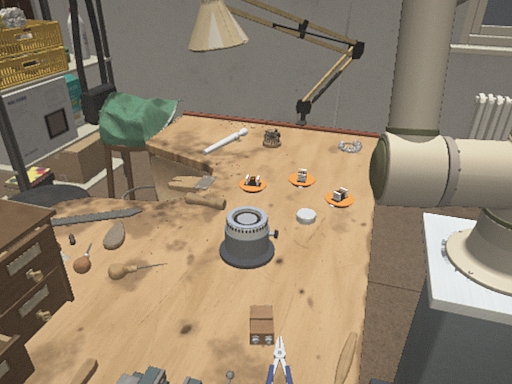

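View pics/wrist0.png

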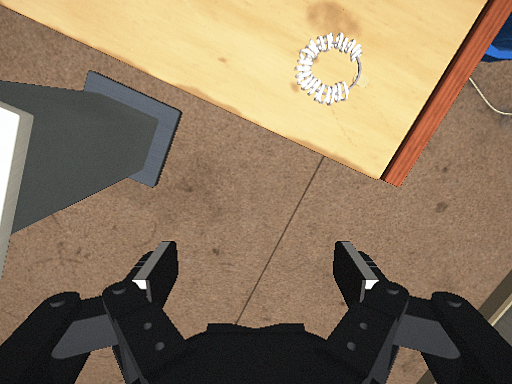

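Run:
```python
import cv2
a=cv2.imread('pics/top0.png')[150:290,200:380];cv2.imwrite('pics/topc.png',cv2.resize(a,None,fx=4,fy=4,interpolation=cv2.INTER_CUBIC))
```

```text
(no output)
```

View pics/topc.png

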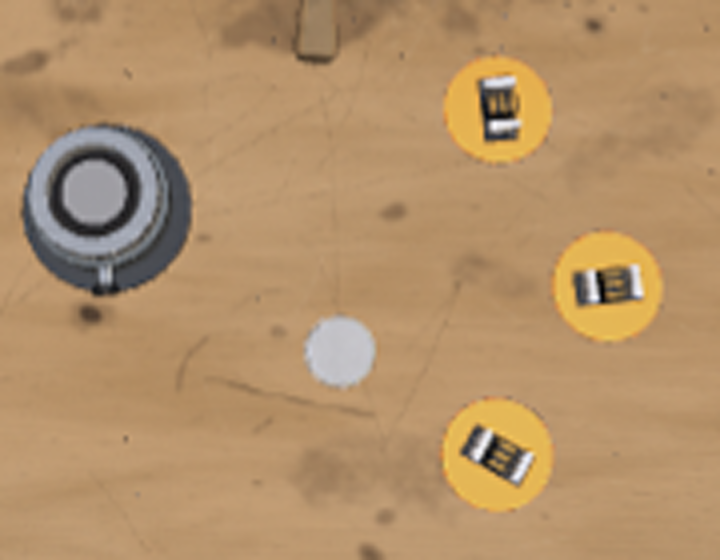

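The look-alikes for the cap are the orange caps at top-view pixels (325,177), (351,221) and (324,264). The robot's right is image right, so the one meant is at (351,221), near world (477,-212). The crop confirms it's orange, with two white tabs roughly along the y axis.

Run:
```python
from h import *
s=ctrl.sense();p=capture('wrist');print(np.array(p['mount']).round(3),p['intrinsics'])
M=T(s)
for dx in (0,30,60,100,150,200): print(dx,proj(p,(M@[dx,0,0,1])[:3],s))
d=np.array([477,-212,190.])-s['eef_pos'];print(M[:3,:3].T@d)
```

```text
[[-1.00000e-03 -2.94000e-01  9.56000e-01 -1.42936e+02]
 [-1.00000e-03 -9.56000e-01 -2.94000e-01  7.51820e+01]
 [ 1.00000e+00 -1.00000e-03  1.00000e-03  3.10000e-02]
 [ 0.00000e+00  0.00000e+00  0.00000e+00  1.00000e+00]] [[265.85965477   0.         255.18882559]
 [  0.         265.85965477 194.43777792]
 [  0.           0.           1.        ]]
0 [[255.02815185 244.56266797]]
30 [[255.01896399 224.38712357]]
60 [[255.0122057  209.57381644]]
100 [[255.00555673 195.02250166]]
150 [[254.99960397 182.0136028 ]]
200 [[254.99527205 172.55790117]]
[  41.30199463  348.4189509  -136.30110804]
```

Call:
send_rows(rows="1 0 4.3 -1.7 1;1 0 8.7 -3.4 2;1 1 13 -5.1 3;1 2 17.4 -6.8 3;1 3 21.7 -8.5 3;1 4 26 -10.2 3;1 5.5 30.5 -11.9 3;1 7 34.8 -13.6 3;1 8 34.8 -13.6 3;1 8 34.8 -13.6 3;1 8 34.8 -13.6 3")

```text
time_s: 2.35
eef_pos: [476.4, -213.3, 151.6]
ee_rot: [0.538, 0.459, 0.538, -0.459]
force: [0.9, -0.7, 0.0]
grip_width: 0.999
```

Run:
```python
from h import *
s=ctrl.sense();print(s['eef_pos'],s['time_s'],s['dq'],s['force']);print(T(s)[:3,:3].round(3))
p=capture('wrist');save(p,'w1')
for t in ['cap_grip','cap_foot']:
    for d in nets.spot_point(p,t)[:4]:
        print(t,round(d['confidence'],2),np.round(d['location'],1),proj(p,d['location'],s).round()[0])
np.save('w1.npy',p['pixels'])
```

```text
[ 476.37715137 -213.25180101  151.63390293] 2.35 [-1.43395060e-02 -1.39615311e-02 -8.60847128e-03  7.81289991e-05
  1.69803245e-03  1.97206586e-03] [ 0.89048521 -0.73342323  0.00924032]
[[ 0.     0.987  0.158]
 [-0.     0.158 -0.987]
 [-1.     0.     0.   ]]
cap_grip 0.86 [ 359.9 -138.7   32.7] [174. 277.]
cap_grip 0.79 [ 480.4 -213.2   31. ] [256. 185.]
cap_grip 0.72 [ 599.2 -138.2   25.8] [194.  45.]
cap_foot 0.98 [ 598.8 -139.7    1.7] [201.  52.]
cap_foot 0.95 [ 479.4 -210.5   -1.5] [253. 178.]
cap_foot 0.94 [ 364.3 -131.     1.7] [175. 258.]
```

View pics/w1.png

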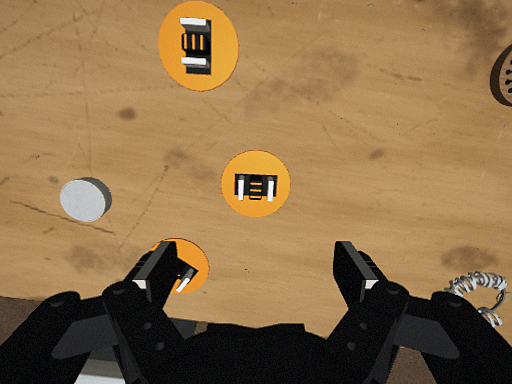

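Run:
```python
from h import *
s=ctrl.sense();p=capture('wrist');im=p['pixels'].astype(int);M=T(s)
roi=np.zeros(im.shape[:2],bool);roi[140:225,210:300]=1
r,g,b=im[...,0],im[...,1],im[...,2]
hsv=cv2.cvtColor(p['pixels'],cv2.COLOR_RGB2HSV);m=((hsv[...,1]>190)&(r>150)&roi).astype(np.uint8)
c=max(cv2.findContours(m,0,cv2.CHAIN_APPROX_NONE)[0],key=cv2.contourArea).reshape(-1,2)
W=ray(p,c,14.5,s);(cx,cy),rad=cv2.minEnclosingCircle(W[:,:2].astype(np.float32));print('flange',cx,cy,rad, m.sum())
A=np.c_[2*W[:,:2],np.ones(len(W))];q=np.linalg.lstsq(A,(W[:,:2]**2).sum(1),rcond=None)[0];print('fit',q[:2],np.sqrt(q[2]+q[0]**2+q[1]**2))
w=((im.min(2)>200)&roi).astype(np.uint8);n,l,st,ce=cv2.connectedComponentsWithStats(w)
cs=[]
for i in range(1,n):
    if st[i,4]>15:
        mm=np.argwhere(l==i)[:,::-1];X=ray(p,mm,37,s)[:,:2];ev,ec=np.linalg.eigh(np.cov(X.T));print(st[i],ce[i],X.mean(0),'thin axis deg',np.degrees(np.arctan2(ec[1,0],ec[0,0])),np.sqrt(ev*12));
cv2.imwrite('pics/w1c.png',cv2.resize(cv2.cvtColor(p['pixels'],cv2.COLOR_RGB2BGR)[140:225,210:300],None,fx=7,fy=7,interpolation=cv2.INTER_CUBIC))
print('tool z deg',np.degrees(np.arctan2(M[1,2],M[0,2])))
```

```text
flange 477.0278015136719 -213.08367919921875 37.68214416503906 1770
fit [ 475.41672051 -212.12565034] 28.72279141572054
[238 180   5  20  93] [240.10752688 189.69892473] [ 475.16399321 -198.5708431 ] thin axis deg -83.54007748710026 [ 4.73440961 20.25161857]
[268 181   5  20  86] [269.86046512 190.29069767] [ 479.24655714 -228.3446158 ] thin axis deg -83.50840979908988 [ 4.35802208 20.66672913]
tool z deg -80.93818465033478
```

View pics/w1c.png

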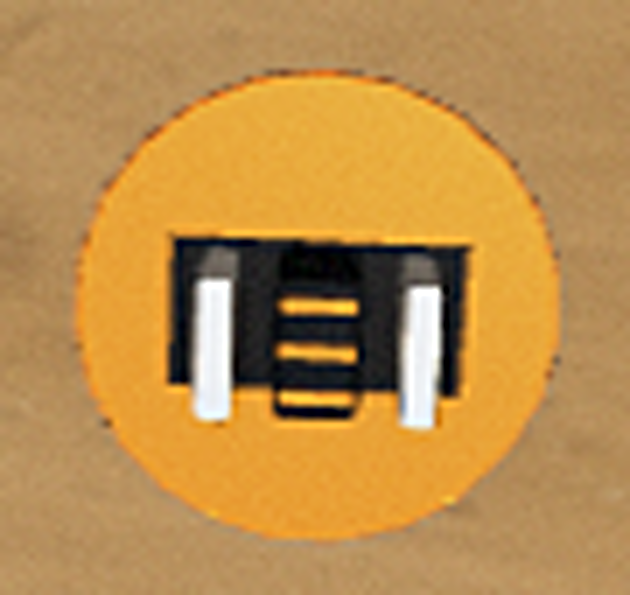

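Target cap is in the crop centre, with the tabs symmetric about image (255,184). Its axis is about (477.1,-213.2), and the pinch line is about 2° off the tool z axis. I'm descending now.

Call:
send_rows(rows="1 4 0.05 0 0.4;1 8 0.05 0 0.4;1 11 0.05 0 0.4;1 13 0.05 0 0.4;1 13.4 0.05 0 0.4;1 13.4 0.05 0 0.4;1 13.4 0.05 0 0.4", grip_force=40)

```text
time_s: 3.25
eef_pos: [477.8, -213.0, 18.6]
ee_rot: [0.531, 0.468, 0.529, -0.468]
force: [-0.1, -0.3, 0.7]
grip_width: 1.0
```

Run:
```python
from h import *
s=ctrl.sense();print(s['eef_pos'],s['time_s'],s['force'])
p=capture('wrist');save(p,'w2')
```

```text
[ 477.81444232 -213.04984199   18.64249559] 3.25 [-0.11514089 -0.33115686  0.65432566]
```

View pics/w2.png

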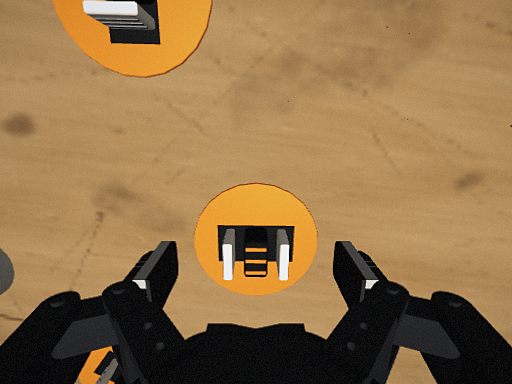

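Run:
```python
from h import *
s=ctrl.sense();p=capture('wrist');im=p['pixels'].astype(int);M=T(s)
roi=np.zeros(im.shape[:2],bool);roi[180:300,205:305]=1
w=((im.min(2)>190)&roi).astype(np.uint8);n,l,st,ce=cv2.connectedComponentsWithStats(w)
for i in range(1,n):
    if st[i,4]>40:
        X=ray(p,np.argwhere(l==i)[:,::-1],37,s); L=(X-M[:3,3])@M[:3,:3];print(st[i],L.mean(0),L.min(0),L.max(0))
hsv=cv2.cvtColor(p['pixels'],cv2.COLOR_RGB2HSV);roi[:]=0;roi[175:310,185:325]=1
m=((hsv[...,1]>190)&(im[...,0]>150)&roi).astype(np.uint8)
c=max(cv2.findContours(m,0,cv2.CHAIN_APPROX_NONE)[0],key=cv2.contourArea)
W=(ray(p,cv2.convexHull(c).reshape(-1,2),14.5,s)-M[:3,3])@M[:3,:3];print('flange local',cv2.minEnclosingCircle(W[:,1:].astype(np.float32)))
```

```text
[223 244   9  36 292] [-18.35396663  -0.18824684 -14.76839945] [-18.37603802 -11.00854286 -16.913986  ] [-18.3330822   10.02421691 -12.59294822]
[280 245   9  35 288] [-18.30412214  -0.61285899  15.24626071] [-18.32585873 -11.07633318  13.0641339 ] [-18.2831613    9.38894069  17.44648711]
flange local ((-0.8179856538772583, 0.17803725600242615), 37.77598571777344)
```

Call:
send_rows(rows="1 0.15 -0.05 0 0;0.5 0.15 -0.05 0 0;0 0.15 -0.05 0 0;0 0.15 -0.05 0 0;0 0.15 -0.05 0 0;0 0.15 -0.05 0 0;0 0.15 -0.05 0 0;0 0.15 -0.05 0 0", grip_force=40)

```text
time_s: 4.15
eef_pos: [476.9, -212.5, 16.8]
ee_rot: [0.531, 0.468, 0.53, -0.468]
force: [-3.2, 1.4, 11.9]
grip_width: 0.271
```

Run:
```python
from h import *
s=ctrl.sense();print(s['eef_pos'],s['time_s'],s['force'],s['grip_width'],s['grip_width']*85)
p=capture('wrist');save(p,'w3')
```

```text
[ 476.9495336  -212.50126982   16.78854284] 4.15 [-3.19365505  1.43711225 11.93726282] 0.2711491477157099 23.047677555835342
```

View pics/w3.png

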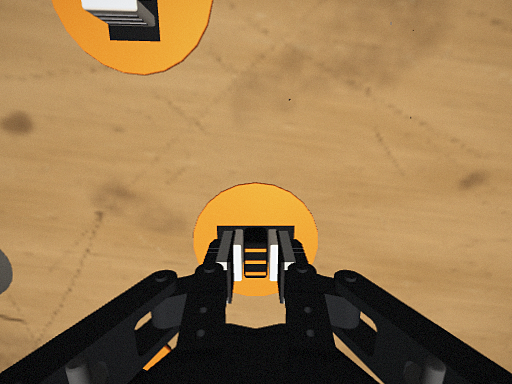

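Call:
send_rows(rows="0 -0.5 -0.05 0 0;0 -2 -0.05 0 0;0 -5 -0.05 0 0;0 -9 -0.05 0 0;0 -13 -0.05 0 0;0 -16 -0.05 0 0;0 -16 -0.05 0 0;0 -16 -0.05 0 0", grip_force=40)

```text
time_s: 5.0
eef_pos: [476.1, -212.4, 175.7]
ee_rot: [0.53, 0.468, 0.53, -0.468]
force: [0.4, -0.5, -1.1]
grip_width: 0.266
```

Run:
```python
from h import *
s=ctrl.sense();print(s['eef_pos'],s['time_s'],s['force'],s['grip_width'])
p=capture('wrist');save(p,'w4');M=T(s);print(M[:3,:3].round(3))
for d in nets.spot_point(p,'lens_axis'): print(d['confidence'],d['location'])
im=p['pixels'].astype(int);hsv=cv2.cvtColor(p['pixels'],cv2.COLOR_RGB2HSV);roi=np.zeros(im.shape[:2],bool);roi[175:310,185:325]=1
m=((hsv[...,1]>190)&(im[...,0]>150)&roi).astype(np.uint8)
c=max(cv2.findContours(m,0,cv2.CHAIN_APPROX_NONE)[0],key=cv2.contourArea)
W=(ray(p,cv2.convexHull(c).reshape(-1,2),s['eef_pos'][2]-2.5,s)-M[:3,3])@M[:3,:3];print('flange local',cv2.minEnclosingCircle(W[:,1:].astype(np.float32)))
for n in ['top','side']:
    q=capture(n);save(q,n+'4')
    for t in ['lens_axis','lens_stand']:
        for d in nets.spot_point(q,t)[:2]:print(n,t,d['confidence'],d['location'])
    np.save(n+'4.npy',q['pixels'])
```

```text
[ 476.1249651  -212.38730227  175.69726678] 5.0 [ 0.35184169 -0.47279171 -1.08778504] 0.26614826296914107
[[ 0.     0.992  0.125]
 [-0.     0.125 -0.992]
 [-1.     0.     0.   ]]
flange local ((-0.27088668942451477, -2.691488027572632), 40.19069290161133)
top lens_axis 0.97 [528.4, 131.4, 63.1]
top lens_stand 0.65 [523.1, 136.7, 2.6]
side lens_axis 0.91 [523.9, 136.9, 66.4]
side lens_stand 0.6 [526.9, 138.7, 4.0]
```

View pics/w4.png

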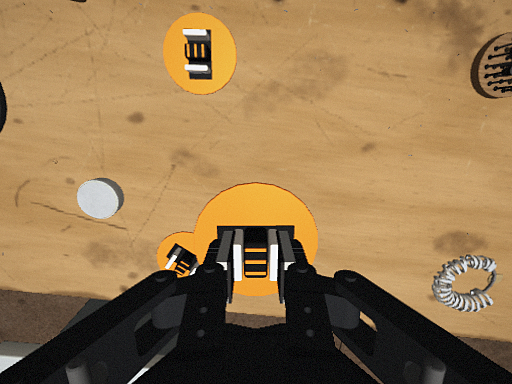

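View pics/side4.png

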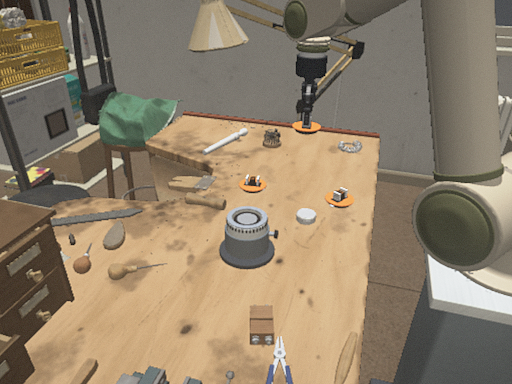

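Call:
send_rows(rows="0 0 0.2 -3 0;0 0 0.4 -7 0;0 0 0.5 -11 0;0 0 0.6 -15.5 0;0 0 0.7 -20 0;0 0 0.8 -24.5 0;0 0 0.9 -29 0;0 0 0.9 -32 0;0 0 0.9 -33.8 0;0 0 0.9 -33.8 0;0 0 0.9 -33.8 0;0 0 0.9 -33.8 0", grip_force=40)

```text
time_s: 6.6
eef_pos: [443.2, 123.2, 175.7]
ee_rot: [0.53, 0.468, 0.53, -0.468]
force: [0.0, -0.7, -0.9]
grip_width: 0.267
```

Run:
```python
from h import *
s=ctrl.sense();print(s['eef_pos'],s['time_s'],s['force'],s['grip_width'],s['dq'])
p=capture('wrist');save(p,'w5');M=T(s);np.save('w5.npy',p['pixels']);np.save('T5.npy',M)
for d in nets.spot_point(p,'lens_axis'): print(d['confidence'],d['location'])
```

```text
[443.18653914 123.17448608 175.72178843] 6.6 [ 7.77793006e-04 -6.65204861e-01 -8.77268320e-01] 0.2667215833176396 [-0.0046061  -0.00050018  0.00189934  0.00112688  0.00060169  0.00228851]
0.65 [527.8, 133.4, 62.9]
```

View pics/w5.png

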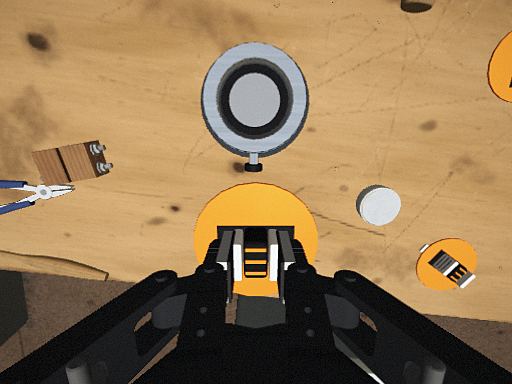

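Run:
```python
import numpy as np,cv2
a=np.load('w5.npy')[35:180,190:320,::-1];cv2.imwrite('pics/w5c.png',cv2.resize(a,None,fx=4,fy=4,interpolation=cv2.INTER_CUBIC))
```

```text
(no output)
```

View pics/w5c.png

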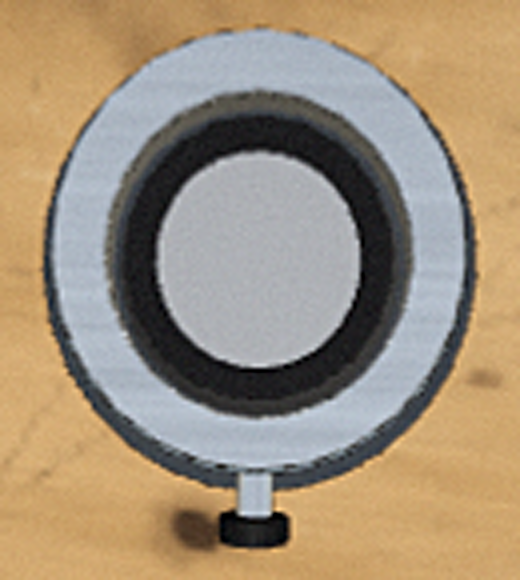

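Run:
```python
from h import *
from scipy.optimize import least_squares
s=ctrl.sense();p=capture('wrist');im=p['pixels'].astype(int);M=T(s)
b=im[...,2]-im[...,0];mn=im.min(2)
roi=np.zeros(im.shape[:2],bool);roi[36:152,195:315]=1
m=((mn>125)&(b>8)&roi).astype(np.uint8)
m=cv2.morphologyEx(m,cv2.MORPH_OPEN,np.ones((3,3)))
cs,h=cv2.findContours(m,cv2.RETR_CCOMP,cv2.CHAIN_APPROX_NONE)
o=sorted(cs,key=cv2.contourArea)[-2:]
for c in o: print(cv2.contourArea(c),cv2.fitEllipse(c))
v=p['pixels'][:,:,::-1].copy();cv2.drawContours(v,o,-1,(0,0,255),1);cv2.imwrite('pics/w5f.png',cv2.resize(v[35:180,190:320],None,fx=4,fy=4,interpolation=0))
def model(P,r,n=120):
    a=np.linspace(0,2*np.pi,n,endpoint=False);return proj(p,np.c_[P[0]+r*np.cos(a),P[1]+r*np.sin(a),np.full(n,P[2])],s)
eo=np.array([*cv2.fitEllipse(o[1])[0]]);ei=np.array([*cv2.fitEllipse(o[0])[0]])
from scipy.spatial import cKDTree
def res(P,which):
    out=[]
    if 'o' in which: out.append(cKDTree(o[1].reshape(-1,2)+0.).query(model(P,42))[0])
    if 'i' in which: out.append(cKDTree(o[0].reshape(-1,2)+0.).query(model(P,31))[0])
    return np.concatenate(out)
for w in ('oi','o','i'):
    f=least_squares(res,[527,134,98],args=(w,),loss='soft_l1',diff_step=1e-4);print(w,f.x,np.sqrt((f.fun**2).mean()))
```

```text
5091.0 ((254.1018524169922, 98.25959777832031), (78.09699249267578, 83.05784606933594), 179.56666564941406)
8645.5 ((254.16282653808594, 97.02674865722656), (101.8839340209961, 108.06517791748047), 178.99703979492188)
oi [527.4937424  134.36130179  88.31343317] 0.9604008398958946
o [527.65762833 134.38939545  85.26067563] 0.45957934109015847
i [527.21976263 134.39453919  94.49479607] 0.44940080943599914
```

View pics/w5f.png

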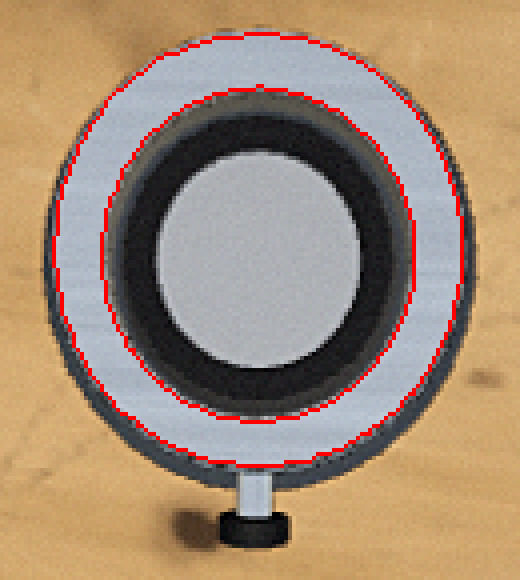

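```bash
cat > fl.py <<'E'
from h import *
def flange(p,s,v=False):
    im=p['pixels'].astype(int);M=T(s);hsv=cv2.cvtColor(p['pixels'],cv2.COLOR_RGB2HSV);roi=np.zeros(im.shape[:2],bool);roi[175:265,185:325]=1
    m=((hsv[...,1]>170)&(im[...,0]>120)&roi).astype(np.uint8)
    c=cv2.convexHull(max(cv2.findContours(m,0,cv2.CHAIN_APPROX_NONE)[0],key=cv2.contourArea)).reshape(-1,2)
    c=c[(c[:,1]<255)]
    W=(ray(p,c,s['eef_pos'][2]-2.3,s)-M[:3,3])@M[:3,:3][:, :];P=W[:,1:]
    A=np.c_[2*P,np.ones(len(P))];q=np.linalg.lstsq(A,(P**2).sum(1),rcond=None)[0];return q[:2],np.sqrt(q[2]+q[0]**2+q[1]**2),len(P)
E
python3 - <<'E'
from fl import *
s=ctrl.sense();p=capture('wrist');print(flange(p,s),s['time_s'])
M=T(s);print((np.array([527.5,134.4,0])-M[:3,3])@M[:3,:3])
E
```

```text
(array([0.46150024, 0.09641881]), np.float64(37.448150652183664), 24) 6.75
[175.79532907  85.01515451  -0.63595788]
```

Call:
send_rows(rows="0 0 3 0 0;0 0 6 -0.1 0;0 1.5 8.4 -0.1 0;0 3.5 8.4 -0.1 0;0 4.5 8.4 -0.1 0;0 4.5 8.4 -0.1 0;0 4.5 8.4 -0.1 0", grip_force=40)

```text
time_s: 7.5
eef_pos: [526.3, 135.4, 131.5]
ee_rot: [0.53, 0.468, 0.53, -0.468]
force: [0.2, -0.4, -0.4]
grip_width: 0.268
```

Run:
```python
from fl import *
s=ctrl.sense();print(s['eef_pos'],s['time_s'],s['force'])
p=capture('wrist');save(p,'w6');print(flange(p,s));M=T(s)
print((np.array([527.5,134.4,0])-M[:3,3])@M[:3,:3])
q=capture('side');save(q,'s6');v=q['pixels'][150:290,190:310,::-1];cv2.imwrite('pics/s6c.png',cv2.resize(v,None,fx=4,fy=4,interpolation=cv2.INTER_CUBIC))
```

```text
[526.2890541  135.35087237 131.53779967] 7.5 [ 0.23499433 -0.43834348 -0.42406612]
(array([0.20357442, 0.07716953]), np.float64(37.48039068957261), 24)
[131.5386475    0.98582407   1.08427672]
```

View pics/w6.png

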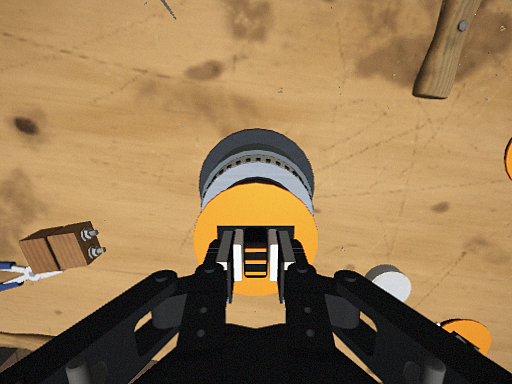

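View pics/s6c.png

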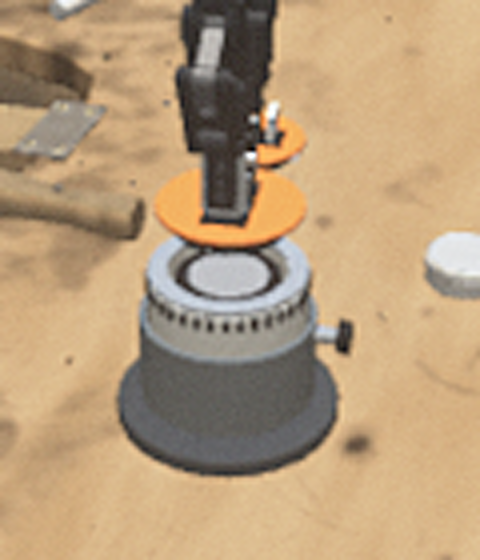

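Run:
```python
from fl import *
for i in range(6):
    p=capture('wrist');s=ctrl.sense();print(s['eef_pos'].round(2) if hasattr(s['eef_pos'],'round') else np.round(s['eef_pos'],2),np.round(s['force'],2))
save(p,'w7');v=p['pixels'][115:245,190:325,::-1];cv2.imwrite('pics/w7c.png',cv2.resize(v,None,fx=5,fy=5,interpolation=cv2.INTER_CUBIC))
```

```text
[526.52 135.46 131.85] [ 0.37 -0.74 -1.81]
[526.48 135.47 131.71] [-0.12 -0.2  -1.01]
[526.41 135.47 131.52] [0.1  0.34 0.51]
[526.37 135.47 131.39] [-0.08 -0.45 -0.96]
[526.31 135.47 131.2 ] [-0.84 -0.32 -0.68]
[526.27 135.5  131.1 ] [ 0.71  0.24 -0.8 ]
```

View pics/w7c.png

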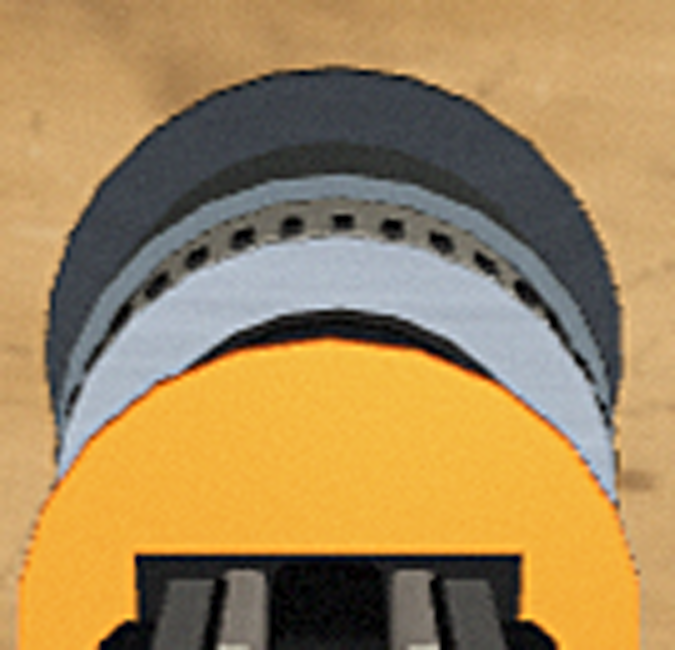

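Run:
```python
from fl import *
from scipy.optimize import least_squares
p=capture('wrist');s=ctrl.sense();M=T(s);im=p['pixels'].astype(int)
print(s['eef_pos'],s['time_s'],flange(p,s))
mn=im.min(2);b=im[...,2]-im[...,0]
roi=np.zeros(mn.shape,bool);roi[155:215,195:320]=1
m=((mn>140)&(b>12)&roi).astype(np.uint8);m=cv2.morphologyEx(m,cv2.MORPH_OPEN,np.ones((3,3)))
n,l,st,_=cv2.connectedComponentsWithStats(m);k=1+st[1:,4].argmax();m=(l==k)
out=[];inn=[]
for c in range(205,312):
    r=np.where(m[:,c])[0]
    if len(r)==0: continue
    out.append((c,r[0]-.5))
    if 236<c<274 and im[r[-1]+2,c].max()<80: inn.append((c,r[-1]+.5))
out=np.array(out,float);inn=np.array(inn,float);print(len(out),len(inn),out[::12],inn[::6])
def res(P,z):
    X=ray(p,out,z,s)[:,:2]-P[:2];r=np.hypot(*X.T)-42
    Y=ray(p,inn,z,s)[:,:2]-P[:2];r2=np.hypot(*Y.T)-31
    return np.r_[r,r2]
for z in (90,93,96,100):
    f=least_squares(res,[527,134],args=(z,),loss='soft_l1');print(z,f.x,np.sqrt((f.fun**2).mean()),f.fun[:len(out)].mean(),f.fun[len(out):].mean(),(np.r_[f.x,0]-M[:3,3])@M[:3,:3])
f=least_squares(lambda P:res(P[:2],P[2]),[527,134,95],loss='soft_l1');print(f.x,(np.r_[f.x[:2],0]-M[:3,3])@M[:3,:3])
```

```text
[526.24137561 135.47889591 130.98333742] 7.95 (array([0.17682834, 0.06051082]), np.float64(37.50204355926768), 26)
107 37 [[205.  195.5]
 [217.  177.5]
 [229.  168.5]
 [241.  164.5]
 [253.  162.5]
 [265.  162.5]
 [277.  166.5]
 [289.  171.5]
 [301.  182.5]] [[237.  180.5]
 [243.  178.5]
 [249.  176.5]
 [255.  176.5]
 [261.  176.5]
 [267.  177.5]
 [273.  179.5]]
90 [526.82323192 134.52274781] 0.5230530810124443 -0.28110860524620584 0.8058375961029498 [130.98348183   0.42205825   1.01823933]
93 [527.29697973 134.65411227] 0.6448560096134341 -0.3505492085211898 0.9954526704318024 [130.98361359   0.90849627   0.94702381]
96 [527.77335896 134.78549114] 0.7767438208942425 -0.4185224447068141 1.1836623834087168 [130.98374608   1.39754693   0.8761224 ]
100 [528.41345187 134.96052354] 0.9583111563737343 -0.5075405458870329 1.4315990194661679 [130.98392408   2.05447922   0.78233958]
[525.72198232 134.24150927  83.10782196] [130.98317582  -0.70567969   1.15984733]
```

Call:
send_rows(rows="0 0.5 0.05 0.09 0;0 1 0.05 0.09 0;0 1.4 0.05 0.09 0;0 1.6 0.05 0.09 0;0 1.6 0.05 0.09 0;0 1.6 0.05 0.09 0;0 1.6 0.05 0.09 0;0 1.6 0.05 0.09 0", grip_force=40)

```text
time_s: 8.75
eef_pos: [526.9, 134.7, 115.0]
ee_rot: [0.53, 0.468, 0.53, -0.468]
force: [-0.9, 0.5, 0.0]
grip_width: 0.269
```

Run:
```python
from fl import *
s=ctrl.sense();print(s['eef_pos'],s['time_s'],s['force'],s['wrist_torque'])
p=capture('wrist');v=p['pixels'][115:245,190:325,::-1];cv2.imwrite('pics/w8c.png',cv2.resize(v,None,fx=5,fy=5,interpolation=cv2.INTER_CUBIC));print(flange(p,s))
q=capture('side');v=q['pixels'][150:290,190:310,::-1];cv2.imwrite('pics/s8c.png',cv2.resize(v,None,fx=4,fy=4,interpolation=cv2.INTER_CUBIC))
s=ctrl.sense();print(s['eef_pos'],s['force'],(np.array([527.4,134.4,0])-s['eef_pos'])@T(s)[:3,:3])
```

```text
[526.89630473 134.65199336 114.96498603] 8.75 [-0.94742713  0.51889294  0.00487265] [0.00218375 0.0636135  0.01241116]
(array([0.21998904, 0.09928197]), np.float64(37.49407617510572), 24)
[526.8737965  134.64054403 114.90160394] [ 0.12489483  0.04047897 -0.42976004] [114.90170893   0.46888256   0.30128645]
```

View pics/w8c.png

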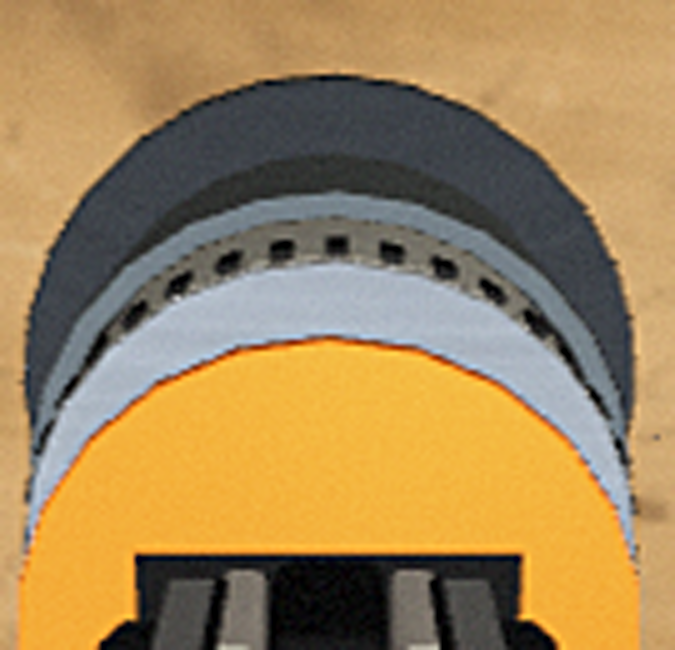

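View pics/s8c.png

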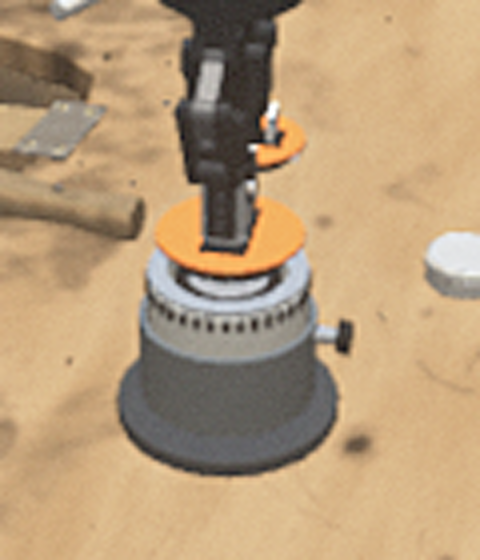

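Call:
send_rows(rows="0 0.1 0.02 0.02 0;0 0.2 0.02 0.02 0;0 0.3 0.02 0.02 0;0 0.4 0.02 0.02 0;0 0.5 0.02 0.02 0;0 0.5 0.02 0.02 0")

```text
time_s: 9.45
eef_pos: [527.0, 134.4, 109.6]
ee_rot: [0.53, 0.468, 0.53, -0.468]
force: [-0.2, -0.8, -0.6]
grip_width: 0.266
```

Call:
send_rows(rows="0 0.1 0 0 0;0 0.2 0 0 0;0 0.2 0 0 0")

```text
time_s: 9.75
eef_pos: [527.0, 134.5, 107.7]
ee_rot: [0.53, 0.468, 0.53, -0.468]
force: [0.2, -0.8, -0.9]
grip_width: 0.27
```

Call:
send_rows(rows="0 0.1 0 0 0;0 0.2 0 0 0;0 0.2 0 0 0")

```text
time_s: 10.05
eef_pos: [527.0, 134.4, 105.6]
ee_rot: [0.53, 0.468, 0.53, -0.468]
force: [0.3, 1.0, -1.5]
grip_width: 0.268
```

Run:
```python
from fl import *
s=ctrl.sense();print(s['eef_pos'],s['time_s'],s['force'],s['wrist_torque'])
p=capture('wrist');v=p['pixels'][115:245,190:325,::-1];cv2.imwrite('pics/w9c.png',cv2.resize(v,None,fx=5,fy=5,interpolation=cv2.INTER_CUBIC));print(flange(p,s))
q=capture('side');v=q['pixels'][150:290,190:310,::-1];cv2.imwrite('pics/s9c.png',cv2.resize(v,None,fx=4,fy=4,interpolation=cv2.INTER_CUBIC))
```

```text
[526.99552484 134.44914392 105.64980771] 10.05 [ 0.26700733  1.03765847 -1.53803913] [-0.04435341  0.01997177  0.08187257]
(array([0.33989798, 0.01106054]), np.float64(37.37116102908365), 27)
```

View pics/s9c.png

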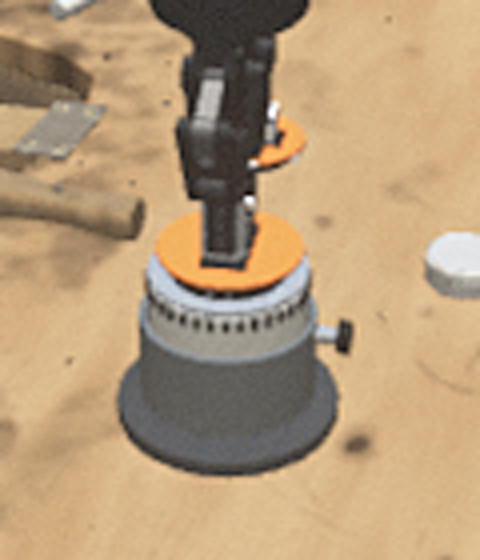

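Call:
send_rows(rows="0 0.1 0 0 0;0 0.1 0 0 0")

```text
time_s: 10.35
eef_pos: [527.0, 134.4, 104.7]
ee_rot: [0.53, 0.468, 0.53, -0.468]
force: [0.3, -0.4, -0.6]
grip_width: 0.267
```

Call:
send_rows(rows="0 0.1 0 0 0;0 0.1 0 0 0")

```text
time_s: 10.55
eef_pos: [527.0, 134.5, 103.7]
ee_rot: [0.53, 0.468, 0.53, -0.468]
force: [0.3, 0.4, -0.9]
grip_width: 0.266
```

Call:
send_rows(rows="0 0.1 0 0 0;0 0.1 0 0 0")

```text
time_s: 10.75
eef_pos: [527.0, 134.5, 102.7]
ee_rot: [0.53, 0.468, 0.53, -0.468]
force: [-0.6, 0.5, -0.6]
grip_width: 0.27
```

Call:
send_rows(rows="0 0.1 0 0 0;0 0.1 0 0 0")

```text
time_s: 10.95
eef_pos: [527.1, 134.5, 102.0]
ee_rot: [0.53, 0.468, 0.53, -0.468]
force: [-0.7, -0.4, 3.0]
grip_width: 0.266
```

Call:
send_rows(rows="0 0.1 0 0 0;0 0.1 0 0 0")

```text
time_s: 11.15
eef_pos: [527.2, 134.5, 101.0]
ee_rot: [0.53, 0.468, 0.53, -0.468]
force: [-1.1, 0.1, 3.4]
grip_width: 0.268
```

Call:
send_rows(rows="0 0.1 0 0 0;0 0.1 0 0 0")

```text
time_s: 11.35
eef_pos: [527.2, 134.5, 100.0]
ee_rot: [0.53, 0.468, 0.53, -0.468]
force: [-2.0, -0.8, 5.5]
grip_width: 0.266
```

Call:
send_rows(rows="0 0.1 0 0 0;0 0.1 0 0 0;0 0.1 0 0 0")

```text
time_s: 11.65
eef_pos: [527.2, 134.5, 99.2]
ee_rot: [0.53, 0.468, 0.53, -0.468]
force: [-1.4, -0.9, 7.1]
grip_width: 0.266
```

Run:
```python
from fl import *
for i in range(4):
    p=capture('wrist');s=ctrl.sense();print(s['eef_pos'],s['time_s'],np.round(s['force'],1),np.round(s['wrist_torque'],2),flange(p,s))
v=p['pixels'][115:245,190:325,::-1];cv2.imwrite('pics/w10c.png',cv2.resize(v,None,fx=5,fy=5,interpolation=cv2.INTER_CUBIC))
q=capture('side');v=q['pixels'][150:290,190:310,::-1];cv2.imwrite('pics/s10c.png',cv2.resize(v,None,fx=4,fy=4,interpolation=cv2.INTER_CUBIC))
```

```text
[527.22935644 134.47701933  99.2399578 ] 11.7 [-2.1 -0.2  7.1] [-0.05  0.36  0.  ] (array([0.48229873, 0.00601714]), np.float64(37.25657280745883), 25)
[527.24296398 134.46383709  99.24397735] 11.75 [-2.2  0.1  6.6] [-0.03  0.35 -0.02] (array([0.48009134, 0.01503082]), np.float64(37.263822213714214), 24)
[527.20026426 134.47527368  99.2317941 ] 11.8 [-1.4 -0.3  7.2] [-0.1   0.39  0.03] (array([0.4824196 , 0.02492976]), np.float64(37.25710916241322), 25)
[527.20860453 134.4663826   99.24980173] 11.85 [-3.   0.   6.2] [-0.05  0.34  0.01] (array([0.48031347, 0.01504211]), np.float64(37.26381262604748), 24)
```

View pics/s10c.png

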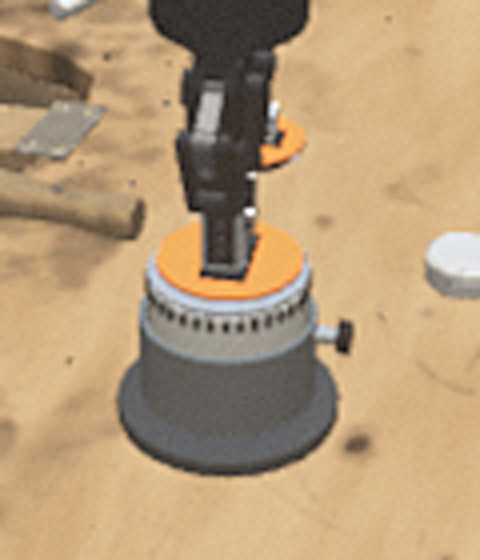

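View pics/w10c.png

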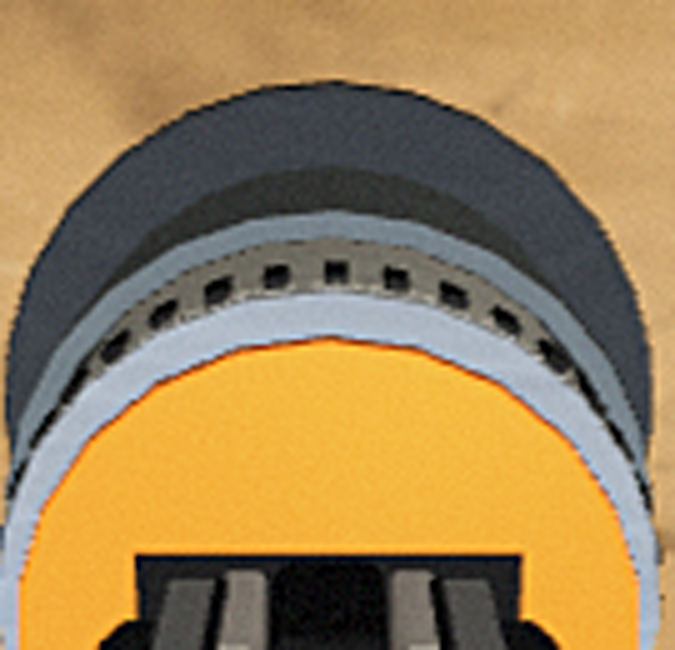

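Call:
send_rows(rows="0 0.1 0 0 0;0 0.1 0 0 0;0 0.1 0 0 0")

```text
time_s: 12.2
eef_pos: [527.2, 134.5, 98.4]
ee_rot: [0.53, 0.468, 0.53, -0.468]
force: [-3.3, -0.8, 8.6]
grip_width: 0.266
```

Call:
send_rows(rows="0 0.06 -0.02 0 0;0 0.06 -0.02 0 0;0 0.06 -0.02 0 0")

```text
time_s: 12.5
eef_pos: [527.2, 134.5, 98.0]
ee_rot: [0.531, 0.468, 0.53, -0.467]
force: [-2.5, 0.0, 8.8]
grip_width: 0.271
```

Run:
```python
from fl import *
for i in range(4):
    p=capture('wrist');s=ctrl.sense();print(s['eef_pos'],s['time_s'],np.round(s['force'],1),np.round(s['wrist_torque'],2))
```

```text
[527.22100683 134.46820852  97.95576376] 12.55 [-3.4 -0.5  8.8] [-0.05  0.43  0.01]
[527.22374783 134.47092053  97.95218431] 12.6 [-1.8 -0.1  8.9] [-0.05  0.41  0.  ]
[527.22993665 134.48161001  97.98166259] 12.65 [-3.  -0.5  9.4] [-0.05  0.41 -0.03]
[527.19344923 134.49399461  97.96047168] 12.7 [-2.7 -0.1  8.5] [ 0.03  0.4  -0.03]
```

Call:
send_rows(rows="0 0.08 -0.02 0 0;0 0.08 -0.02 0 0;0 0.08 -0.02 0 0")

```text
time_s: 13.0
eef_pos: [527.2, 134.4, 97.4]
ee_rot: [0.531, 0.468, 0.53, -0.467]
force: [-2.0, -0.7, 10.6]
grip_width: 0.266
```

Run:
```python
from fl import *
for i in range(4):
    p=capture('wrist');s=ctrl.sense();print(s['eef_pos'],s['time_s'],np.round(s['force'],1),np.round(s['wrist_torque'],2))
print(flange(p,s))
```

```text
[527.20870256 134.47484063  97.3685317 ] 13.05 [-1.4  0.8 10.5] [-0.06  0.41  0.  ]
[527.20019753 134.48904212  97.36831695] 13.1 [-1.8 -0.6  9.7] [-0.01  0.38  0.04]
[527.18015497 134.48435535  97.35423389] 13.15 [-1.6 -0.2 10.1] [-0.02  0.37 -0.04]
[527.20415959 134.45829445  97.37330402] 13.2 [-0.9 -1.   9.8] [-0.02  0.39 -0.  ]
(array([0.45258201, 0.03981369]), np.float64(37.255668715055), 25)
```

Call:
send_rows(rows="0.3 0.02 0 0 0;0.34 0.04 0 0 0;0.38 0.05 0 0 0;0.42 0.05 0 0 0;0.42 0.05 0 0 0", grip_force=20)

```text
time_s: 13.7
eef_pos: [526.8, 134.4, 95.9]
ee_rot: [0.53, 0.468, 0.53, -0.468]
force: [0.1, 0.0, 3.7]
grip_width: 0.418
```

Run:
```python
from fl import *
for i in range(2):
    p=capture('wrist');s=ctrl.sense();print(s['eef_pos'],s['time_s'],np.round(s['force'],1),s['grip_width'],flange(p,s))
save(p,'w11');v=p['pixels'][115:305,175:340,::-1];cv2.imwrite('pics/w11c.png',cv2.resize(v,None,fx=4,fy=4,interpolation=cv2.INTER_CUBIC))
```

```text
[526.84017125 134.4128389   95.93719163] 13.75 [ 0.5 -0.4  3.9] 0.423820703327872 (array([-0.80716802,  0.07638913]), np.float64(38.003968973179234), 28)
[526.8277529  134.40588812  95.90874037] 13.8 [-0.1  1.1  3.3] 0.4205832454553435 (array([-0.87289678,  0.10594458]), np.float64(38.05953187766216), 28)
```

View pics/w11c.png

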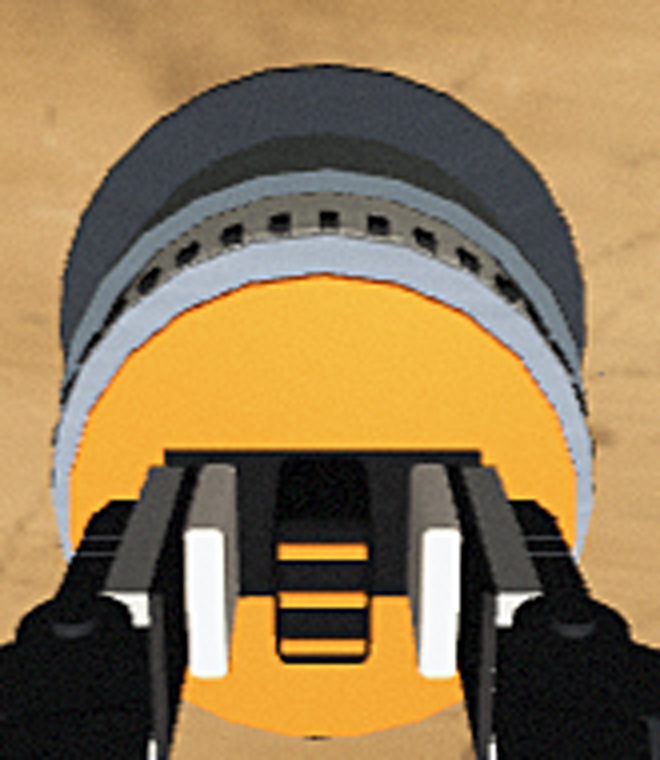

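Tabs are out and the pads have come clear. I'll open a little wider and retreat.

Call:
send_rows(rows="0.5 0 0 0 0;0.6 -0.1 0 0 0;0.6 -0.3 0 0 0;0.6 -1 0 0 0;0.6 -3 0 0 0;0.6 -6 0 0 0;0.6 -9 0 0 0;0.6 -9 0 0 0;0.6 -9 0 0 0")

```text
time_s: 14.7
eef_pos: [526.7, 134.4, 186.3]
ee_rot: [0.531, 0.468, 0.53, -0.468]
force: [0.6, 0.6, -0.3]
grip_width: 0.601
```

Run:
```python
from fl import *
p=capture('wrist');s=ctrl.sense();print(s['eef_pos'],s['time_s'],np.round(s['force'],1),s['grip_width'])
save(p,'w12');q=capture('side');v=q['pixels'][150:290,190:310,::-1];cv2.imwrite('pics/s12c.png',cv2.resize(v,None,fx=4,fy=4,interpolation=cv2.INTER_CUBIC))
# tab separation and flange plane
im=p['pixels'].astype(int);roi=np.zeros(im.shape[:2],bool);roi[130:280,200:310]=1
w=((im.min(2)>200)&roi).astype(np.uint8);n,l,st,ce=cv2.connectedComponentsWithStats(w)
for i in range(1,n):
    if st[i,4]>40:
        for z in (116,117.5): X=ray(p,np.argwhere(l==i)[:,::-1],z,s); L=(X-s['eef_pos'])@T(s)[:3,:3];print(st[i],L.min(0).round(1),L.max(0).round(1))
```

```text
[526.29626678 134.40767717 185.38753384] 14.75 [-0.9 -0.5 -0.3] 0.6021728416768034
[235 195   6  24 138] [ 69.4 -11.1 -17.2] [ 69.4   9.6 -12.6]
[235 195   6  24 138] [ 67.9 -10.5 -17.1] [ 67.9  10.  -12.6]
[271 195   6  24 135] [ 69.4 -11.1  13.3] [69.4  9.5 17.7]
[271 195   6  24 135] [ 67.9 -10.5  13.2] [67.9 10.  17.6]
```

View pics/w12.png

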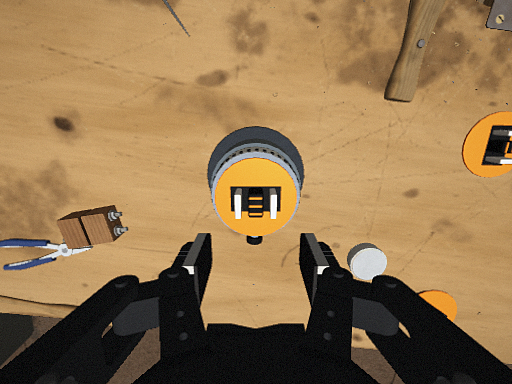

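View pics/s12c.png

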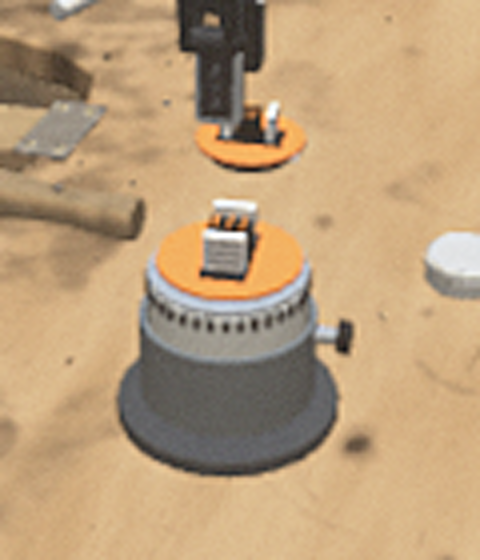

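Run:
```python
from fl import *
p=capture('wrist');s=ctrl.sense();im=p['pixels'].astype(int)
hsv=cv2.cvtColor(p['pixels'],cv2.COLOR_RGB2HSV);roi=np.zeros(im.shape[:2],bool);roi[140:250,200:315]=1
m=((hsv[...,1]>170)&(im[...,0]>120)&roi).astype(np.uint8)
c=cv2.convexHull(max(cv2.findContours(m,0,cv2.CHAIN_APPROX_NONE)[0],key=cv2.contourArea)).reshape(-1,2)
for z in (90,94,97,100,104): 
    P=ray(p,c,z,s)[:,:2];A=np.c_[2*P,np.ones(len(P))];q=np.linalg.lstsq(A,(P**2).sum(1),rcond=None)[0];r=np.sqrt(q[2]+q[0]**2+q[1]**2);print(z,q[:2],r,np.std(np.hypot(*(P-q[:2]).T)))
q=capture('top');save(q,'top13')
for n in ('solder_tin','ring_clamp','screw_clamp'):
    print(n,[(round(d['confidence'],2),np.round(d['location'])) for d in nets.spot_point(q,n)[:2]])
print(s['time_s'])
```

```text
90 [524.8634881  134.01755963] 38.476004282505436 0.27869103160441255
94 [526.14561826 134.18187203] 37.82843520391943 0.27400053169646116
97 [527.10721588 134.30510633] 37.342758394978304 0.27048265676550387
100 [528.0688135  134.42834064] 36.857081586049 0.2669647818345438
104 [529.35094367 134.59265304] 36.20951250746405 0.26227428192659596
solder_tin [(0.57, array([430., -31.,  -0.]))]
ring_clamp [(0.83, array([689., -12.,   0.]))]
screw_clamp [(0.61, array([438., 332.,  -1.]))]
14.85
```

View pics/top13.png

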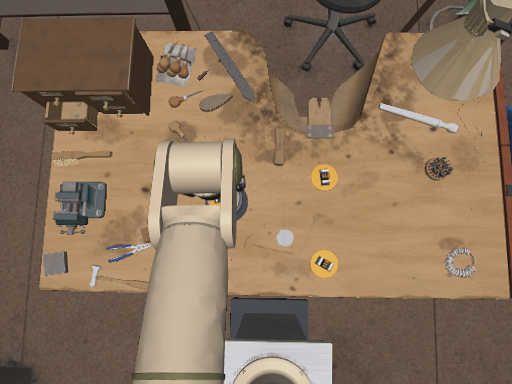

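Run:
```python
from h import *
print(workorder.finish_job())
```

```text
the job is handed in; nothing more can be done
None
```

The dust cap farthest to the robot's right is on the lens and appears to be latched by itself. I handed the job in at about 15 s of the 51 s allowed.

**How it went:**
- **Fit:** I pinched the tabs and lowered the cap into the mouth. It met the seal with the tool at about 102 mm, which puts the rim at roughly 91 mm.
- **Press:** I pressed to about 11 N, then let the tabs spring out and backed the gripper off.

**Last checks:**
- **Tabs:** they measure about 35 mm over their outer faces, which is fully out. The teeth can't spread that far inside the lip, so they must be below it.
- **Cap height:** in the side view the flange sits low on the rim and looked level. From the wrist picture its top is at 93 to 97 mm, against about 97 mm expected when latched.
- **Surroundings:** the tin, ring clamp and screw clamp are where they started, and the wrist force reads about zero with the gripper clear.

**Less certain:**
- **Rim height:** the picture-only estimates (83 to 94 mm) disagreed with each other, so I relied on touch.
- **Sideways force:** I felt about 2 to 3 N while inserting, probably a light brush against the mouth wall.
- **Latch:** I didn't tug on the cap to test it.

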